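Close and pin a hinged embedding mould over its cassette

TASK

Press the white specimen cassette down into the open hinged mould until it is fully home, then swing the lid frame down onto the base, take the red-knobbed steel locating pin from the tool stand and push it down through the aligned lug holes of lid and base until its collar bears on the lid. Finish while still holding the pin's knob in the gripper and pressing down firmly, so that the lid is squeezed fully shut against its sprung rubber buffers and stays so while the wax sets. Leave the jar, the blade dispenser, the wax block and the probe undisturbed.

Things in the scene. Friction and masses are not known exactly. Their poses are not given: they have to be found in the camera images.
- mould: Black base half of the mould, fixed to the bench: 120 mm (x) x 110 mm (y) x 36 mm high, a 77 x 54 mm pocket in its top. Hinge along x on its +y side; a lug 40 mm wide, as high as the block, stands out at -y (y -55 to -85 mm). Origin: centre of the underside; x along the hinge, z up. The top is the parting face.
- base_hole (a point): Centre of the mouth of the vertical through hole in the base lug, on the parting face, 70 mm from the mould's origin along its -y. The hole is 12.5 mm wide with a small chamfer and goes through to the bench, 36 mm deep.
- cassette_top (a point): Centre of the top face of the white plastic cassette in the pocket, 75 mm (mould's x) x 52 mm (mould's y) across, with a grid top. It stands 4 to 7 mm proud of the parting face at the start.
- cassette (a joint): How far the cassette is pressed down (m): 0 is 7 mm proud of the parting face, 0.008 is fully home, 1 mm below it. It sits tight: pressing it takes about 8 N, and it stays where it is left.
- lid_hinge (a point): Middle of the hinge axis: at the mould's y = +60 mm, x = 0, 36 mm above the bench. The axis runs along the mould's x.
- lid (a joint): Lid angle (rad): 0 fully shut, flat on the base; 1.57 upright; 2.0 the open stop, leaning back over the mould's +y side. Starts between 1.65 and 1.95. The hinge is stiff (0.28 N m): the lid stays where it is left. Resting on the buffers it reads about 0.025 to 0.05; about 10 N straight down on its lug then shuts it fully, and it springs back if let go.
- lid_bar (a point): Centre of the outer face (the top when shut) of the front bar of the lid, 97.5 mm from the hinge axis. The lid is an aluminium frame 12 mm thick, 120 mm wide; its inner face lies in the plane of the hinge axis. Seen from the axis: a 62 x 40 mm window (40 to 80 mm), a solid front bar (80 to 115 mm), a lug 40 mm wide (115 to 145 mm).
- lid_hole (a point): Centre of the hole of the lid lug, on the outer (top when shut) face, 130 mm from the hinge axis; the hole is 13 mm wide through the 12 mm thick lug. With the lid shut it lies 12 mm above base_hole.
- stand: Blue plastic tool stand fixed to the bench, 150 mm (its x) x 50 mm x 50 mm high, with three 12.5 mm holes in its top, 42 mm deep, at its x = -45, 0 and +45 mm. The pin and the probe stand upright in the two outer holes, either way round. Origin: centre of the underside.
- pin: Steel pin, about 70 g, upright in the stand, 75 mm long. Origin at its lower tip, z up its axis. Shaft 10 mm across up to 38 mm, the lowest 6 mm tapered to 6 mm across; collar 26 mm across from 38 to 43 mm; red round knob 18 mm across from 43 to 75 mm. In the stand the collar rests on its top. Fully through the shut mould the tip is 26 mm below the parting face.
- pin_knob (a point): Middle of the pin's red knob, 59 mm above the tip on the axis.
- pin_tip (a point): The pin's lower tip, the same point as its origin.
- probe: Wax probe with a small wooden handle, upright in the other outer hole of the stand, its top 104 mm above the bench. Leave alone.
- jar: White plastic jar with a blue cap, 68 mm across, 130 mm high. Leave alone. Origin: centre of the underside.
- dispenser: Blue and green blade dispenser, 115 x 38 x 36 mm, lying on the bench. Leave alone. Origin: centre of the underside.
- waxblock: Small wax block on a white cassette, 40 x 28 x 14 mm. Leave alone. Origin: centre of the underside.
- buffers (a joint): How far the two sprung rubber buffers (10 mm across, at the mould's x = +-49.5 mm, y = -45 mm) are pressed down (m): at 0 they stand 5 mm proud of the parting face; 0.005 is flush, which takes 12 N for both together.
Mind the look-alikes: they are no part of the job. What is shaped like the pin but yellow is not meant.

How it is judged:
On the way, in this order (a step that is already met when the one before it is completed fails the run):
1. the cassette is pressed home while the lid is still open (value of joint cassette above 0.0065 m and value of joint lid above 0.8 rad), for 0.1 s.
2. the lid is swung down onto its buffers (value of joint lid below 0.08 rad), for 0.1 s.
3. the pin is through the lid lug and well into the base lug (horizontal distance between pin_tip and base_hole below 0.005 m and z of pin_tip in the frame of base_hole below -0.012 m), for 0.1 s.
At the end, for the whole second after the job is handed in: Cassette home within 1.5 mm; pin within 4 mm of the base hole's axis, its tip 22.5 mm or more below the parting face; the gripper holds its knob (over 3 N, TCP within 31 mm of its middle) and presses its collar on the lid (over 4 N), the lid within 0.012 rad of fully shut (value of joint cassette above 0.0065 m and value of joint lid below 0.012 rad and horizontal distance between pin_tip and base_hole below 0.004 m and z of pin_tip in the frame of base_hole below -0.0225 m and distance between lid_hole and base_hole below 0.0145 m and contact force between the fingers and pin above 3 N and contact force between pin and lid above 4 N and distance between the grasp point and pin_knob below 0.031 m); the arm keeps its last pose, push and grip.
It fails at once if the probe is disturbed (distance of probe from where it was at the start of the episode above 0.02 m).
It fails at once if the jar is disturbed (distance of jar from where it was at the start of the episode above 0.02 m).
It fails at once if the blade dispenser is disturbed (distance of dispenser from where it was at the start of the episode above 0.02 m).
It fails at once if the wax block is disturbed (distance of waxblock from where it was at the start of the episode above 0.02 m).
It also fails if it takes over 67 s, if anything falls off the work surface, if the arm or the gripper's body presses on something with over 40 N, if the wrist force passes 120 N, or if a joint passes its speed limit or range.

ROBOT

A 6-joint arm with a two-finger parallel gripper is mounted at the origin on the work surface. World frame = base frame: x ahead of the robot, y to its left, z up, the work surface at z = 0. Lengths are in m, angles in rad, forces in N, time in s.
With the tool pointing down it reaches from about 0.225 to 0.875 m from the base axis. Payload 3.4 kg.
Tool frame: the origin (TCP) lies between the finger pads, 19 mm behind the fingertips; this is the grasp point; z points along the fingers, y is the line along which they close (so a half turn about z gives the same grasp; the last joint's range is limited). The gripper opens to 85 mm and grips with 20 to 120 N. Pads are 22 mm wide; open, the fingers measure 114 mm over their backs; the gripper's body (76 mm by 85 mm) begins 54 mm behind the grasp point. The pads swing forward as they close: fully open they stand 13 mm farther back than shut.
Start: joints at [-1.349, 0.276, 1.505, -0, 1.361, -0.121], TCP at [0.193, -0.542, 0.25] pointing down, gripper open.
Joint ranges: [-2.89, 2.89], [-0.75, 2.08], [0.22, 2.7], [-1.18, 4.32], [0.11, 2.71], [-2.7, 2.7]. Speed limits (rad/s): [2.57, 2.57, 3.14, 3.14, 3.14, 3.14].

INTERFACE

Orientations are given as a unit quaternion [w, x, y, z].
In Python, from rig import manip, eyes, job gives the robot as it stands.
- The arm moves only by the tool drive_tool, never from a script. Its argument "rows" is a list of rows, each a list of 3 entries, a list of its own where there are three numbers: the turn, a rotation vector about the world's x, y, z in rad, then the shift along the world's x, y, z in cm, then the finger opening in cm, from 0 to 8.54. A call has 1 to 8 rows; each row shifts and turns the commanded pose from where the row before left it; what a row does not reach is not made up. A row lasts 1/8 s, in which the tool goes at most 62.5 mm and 10.7 degrees, less where a joint would pass 70% of its speed; a pose out of reach is approached as far as the arm can. A call is refused whole if a number of a shift passes 6.25 or a number of a turn 0.188, either way. A call with a gripper value outside its range is refused whole. The fingers move at their own pace and stop on an object; "force" is the grip in N (left out, the last holds). Time passes only in rows, so rows that do not move let the fingers close. It gives the time, the measured TCP pose, the force, the opening and the grip force at its end, in the units of the state.
- manip.get_state(): the state, without advancing time (a new reading comes with each control period).
- eyes.get_image(name): name is "scene" or "top" or "wrist"; returns the picture (420x560x3 uint8, red, green, blue); there is no depth.
- eyes.get_calibration(name): a dict with "camera_matrix" (3x3 intrinsics, pixels), "view" (4x4, takes a point from world to camera coordinates). Camera axes: x right, y up, looking along -z (the intrinsics and any distortion apply to the point x, -y, -z); pixel columns grow to the right and rows downward; lengths in m; the calibration is good to about 2 mm. A picture is of the moment at which its call begins: read the wrist's pose just before it. get_calibration takes no time and is no camera call; for the wrist camera it gives the pose at the moment of the call.
- job.sign_off(): hands the job in; it is judged then, once.
The state is a dict: "clock": time; "qpos": joint angles; "qd": joint speeds; "effort": joint torques, N m; "position": TCP position; "ee_rot": TCP orientation; "contact_force": force on the tool from outside, world axes, zero at the start; "moment": the same for the moment, N m; "width": finger opening in m; "gripper_force": force on a finger pad.
Only numpy, scipy, OpenCV 4.12 (cv2) and the standard library are available. Lean on these libraries where they do the work, as an engineer would, in place of code of your own. Each camera call takes 0.05 s, during which the arm holds its last target. There are 200 camera calls.

## Working session

There is one attempt and no reset: what is moved stays moved. The work goes in short steps, Python scripts to look and compute and a tool call to move; the robot and the scene stay as the last step left them, time stands still between calls to the robot, and variables do not carry over. Pictures are saved under pics/ and viewed, at most 10 in all, crops included, and the job is handed in when it is done.

Besides the shell and the picture viewer there is one more tool, called after "Call:" as name(argument=value, ...) on one line, values as JSON. drive_tool: Moves the arm, as the interface text tells. Its arguments: {"type":"object","properties":{"rows":{"type":"array"},"force":{"type":"number"}},"required":["rows"]}

```bash
mkdir -p pics
cat > h.py <<'E'
import numpy as np, cv2
from rig import manip, eyes, job
def snap(n,f):
    c=eyes.get_calibration(n); im=eyes.get_image(n); cv2.imwrite('pics/'+f,im[:,:,::-1]); np.savez('pics/'+f+'.npz',K=c['camera_matrix'],V=c['view']); return im,c
def ray(c,u,v):
    K=np.array(c['camera_matrix']);V=np.array(c['view']);d=np.linalg.inv(K)@[u,v,1];d=np.array([d[0],-d[1],-d[2]])
    R=V[:3,:3];return -R.T@V[:3,3],R.T@d
def plane(c,u,v,z):
    o,d=ray(c,u,v);return o+d*(z-o[2])/d[2]
def proj(c,p):
    K=np.array(c['camera_matrix']);V=np.array(c['view']);q=V[:3,:3]@p+V[:3,3];q=K@[q[0],-q[1],-q[2]];return q[:2]/q[2]
E
python3 - <<'E'
from h import *
a,c=snap('scene','s.png');b,d=snap('top','t.png')
for q in(c,d):print({k:(np.round(v,3).tolist() if k in('camera_matrix','view') else v) for k,v in q.items()})
print(manip.get_state())
E
```

```text
{'camera_matrix': [[519.281, 0.0, 276.042], [0.0, 519.281, 207.88], [0.0, 0.0, 1.0]], 'view': [[0.846, 0.533, -0.02, -0.546], [-0.312, 0.525, 0.791, 0.106], [0.433, -0.663, 0.611, -1.527], [0.0, 0.0, 0.0, 1.0]]}
{'camera_matrix': [[462.497, 0.0, 275.577], [0.0, 462.497, 219.049], [0.0, 0.0, 1.0]], 'view': [[0.001, -1.0, 0.014, 0.04], [0.994, 0.002, 0.105, -0.613], [-0.105, 0.013, 0.994, -1.138], [0.0, 0.0, 0.0, 1.0]]}
{'clock': 0.1, 'qpos': array([-1.34900696e+00,  2.76495632e-01,  1.50600635e+00,  2.71882174e-05,
        1.36069517e+00, -1.21012005e-01]), 'qd': array([-3.07623256e-05, -2.37373122e-03, -2.96630001e-03,  1.40661416e-03,
       -4.46045596e-04, -1.50455122e-05]), 'effort': array([ 9.94779766e-04, -4.17701590e+01, -2.46406084e+01, -2.67261321e-04,
        5.87479080e-03,  1.14173835e-05]), 'position': array([ 0.19317236, -0.54111241,  0.24924686]), 'ee_rot': array([-8.01903921e-04,  9.85346997e-01,  1.70559820e-01, -2.71313279e-05]), 'contact_force': array([ 0.64133228,  0.80844374, -0.60753483]), 'moment': array([0.02291056, 0.00503401, 0.02124767]), 'gripper_force': 0.0, 'width': 0.08531109330542824}
```

View pics/s.png

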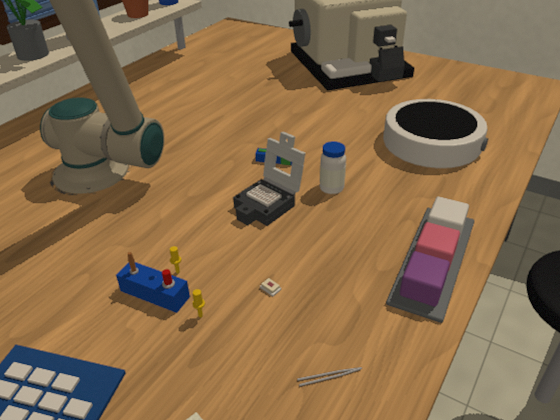

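View pics/t.png

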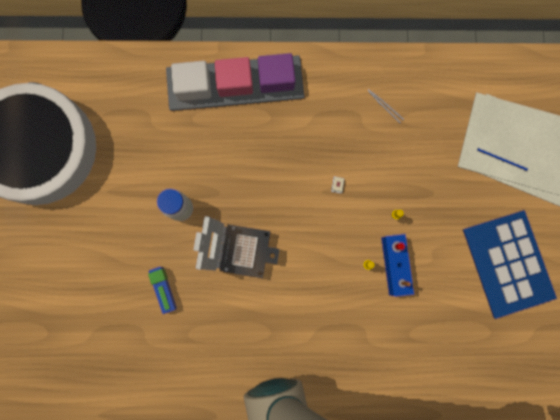

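The scene view shows the open mould at about (268,195), lid upright, and the red pin at (167,280) in the stand. In the top view the mould is at (245,250) with its lug to the right at (272,255). The red knob is at (400,246), the probe at (404,284), and the yellow decoys at (399,214) and (370,265).

Run:
```python
from h import *
z=np.load('pics/t.png.npz');c={'camera_matrix':z['K'],'view':z['V']}
z=np.load('pics/s.png.npz');cs={'camera_matrix':z['K'],'view':z['V']}
im=cv2.imread('pics/t.png');ims=cv2.imread('pics/s.png')
for n,I,C in(('t',im,c),('s',ims,cs)):
    h=cv2.cvtColor(I,cv2.COLOR_BGR2HSV);m=((h[...,0]<6)|(h[...,0]>174))&(h[...,1]>190)&(h[...,2]>80)
    k,l,st,ce=cv2.connectedComponentsWithStats(m.astype(np.uint8))
    for i in range(1,k):
        if st[i,4]>12:print(n,st[i],ce[i],plane(C,*ce[i],0.075 if n=='t' else .071))
for u,v in[(200,237),(245,250),(272,255),(232,227),(271,233),(262,275),(222,270),(385,237),(409,236),(414,294),(389,296),(404,284)]:print(u,v,plane(c,u,v,.04 if u<300 else .05).round(3))
a=cv2.resize(im[205:305,150:300],None,fx=5,fy=5,interpolation=2)[:,:750]
cv2.imwrite('pics/tc.png',a)
```

```text
t [396 244   8   5  31] [399.77419355 246.03225806] [ 0.54276295 -0.26052443  0.075     ]
s [163 270   9  15 104] [166.73076923 276.79807692] [ 0.54138056 -0.25839049  0.071     ]
200 237 [0.566 0.23  0.04 ]
245 250 [0.534 0.117 0.04 ]
272 255 [0.522 0.05  0.04 ]
232 227 [0.591 0.15  0.04 ]
271 233 [0.577 0.052 0.04 ]
262 275 [0.472 0.075 0.04 ]
222 270 [0.484 0.174 0.04 ]
385 237 [ 0.566 -0.231  0.05 ]
409 236 [ 0.569 -0.291  0.05 ]
414 294 [ 0.426 -0.299  0.05 ]
389 296 [ 0.421 -0.238  0.05 ]
404 284 [ 0.45  -0.275  0.05 ]
```

View pics/tc.png

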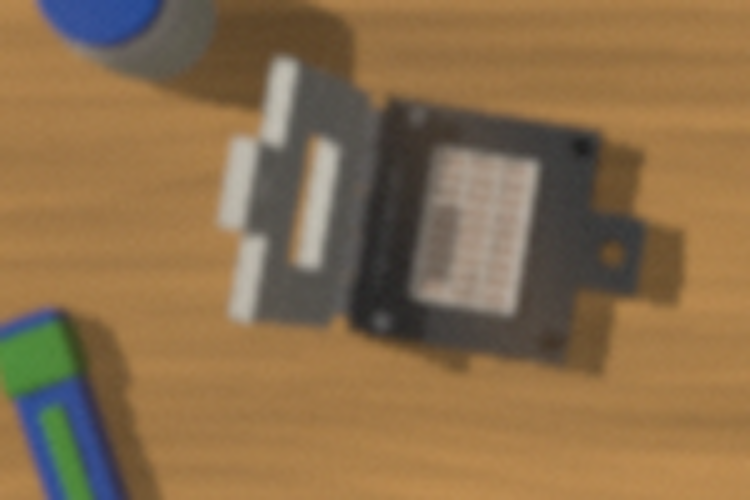

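Call:
drive_tool(rows=[[[0,0,0],[2.4,4.6,-0.2],0],[[0,0,-0.17],[2.4,4.6,-0.2],0],[[0,0,-0.17],[2.4,4.6,-0.2],0],[[0,0,-0.17],[2.4,4.6,-0.2],0],[[0,0,0],[2.4,4.6,-0.2],0],[[0,0,0],[2.4,4.6,-0.2],0],[[0,0,0],[2.4,4.6,-0.2],0],[[0,0,0],[2.4,4.6,-0.2],0]])

```text
clock: 1.1
position: [0.3856, -0.1719, 0.2338]
ee_rot: [0.0, 0.996, -0.084, -0.0]
contact_force: [0.2, -0.4, -0.3]
width: -0.0003
gripper_force: 0.0
```

Call:
drive_tool(rows=[[[0,0,0],[2.4,4.6,-0.2],0],[[0,0,0],[2.4,4.6,-0.2],0],[[0,0,0],[2.4,4.6,-0.2],0],[[0,0,0],[2.4,4.6,-0.2],0],[[0,0,0],[2.4,4.6,-0.2],0],[[0,0,0],[2.4,4.6,-0.2],0],[[0,0,0],[0,0,0],0],[[0,0,0],[0,0,0],0]])

```text
clock: 2.1
position: [0.5286, 0.1022, 0.2214]
ee_rot: [0.001, 0.997, -0.083, -0.001]
contact_force: [0.4, -0.0, -0.1]
width: 0.0001
gripper_force: 0.0
```

Run:
```python
from h import *
s=manip.get_state();print(s['position'],s['ee_rot'],s['contact_force'],s['qpos'])
snap('wrist','w1.png')
```

```text
[0.52859184 0.10222779 0.22144047] [ 5.16541699e-04  9.96539471e-01 -8.31145009e-02 -8.92335061e-04] [ 0.41817008 -0.04515776 -0.0667913 ] [ 6.22690851e-02  2.40038123e-01  1.62831504e+00 -7.98075910e-04
  1.27515516e+00  1.79971974e+00]
```

View pics/w1.png

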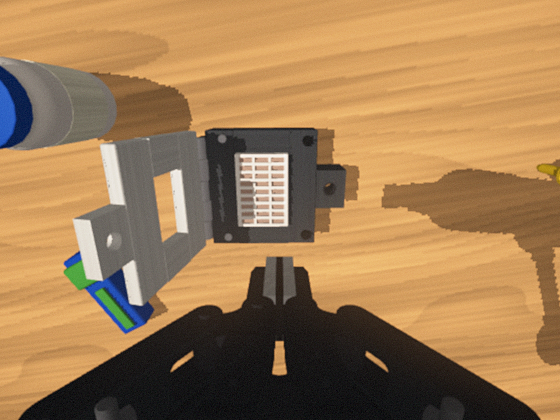

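The wrist view shows the cassette centred at about (262,190), the base hole at (330,188), the lid lug hole at (113,241) leaning back, and the jar at upper left.

Run:
```python
from h import *
from scipy.optimize import brentq
z=np.load('pics/w1.png.npz');c={'camera_matrix':z['K'],'view':z['V']}
z=np.load('pics/t.png.npz');t={'camera_matrix':z['K'],'view':z['V']}
z=np.load('pics/s.png.npz');sc={'camera_matrix':z['K'],'view':z['V']}
I=cv2.imread('pics/w1.png');g=cv2.cvtColor(I,cv2.COLOR_BGR2GRAY)
m=(g>150).astype(np.uint8);m[:,:232]=0;m[:,296:]=0;m[:145]=0;m[235:]=0
q=cv2.minAreaRect(cv2.findNonZero(m));print(q)
C=plane(c,*q[0],.0415);H=plane(c,329.5,188,.036);print('cas',C,'hole',H,np.linalg.norm((H-C)[:2]))
print('top cas',plane(t,245,250.6,.041),'hole',plane(t,272.4,255.4,.036))
P=[plane(c,u,v,.036) for u,v in[(206,128),(317,129),(314,242),(214,242),(346,166),(344,208)]]
for p in P:print(p.round(4))
yv=(C-H)[:2];yv/=np.linalg.norm(yv);print('yaw',np.arctan2(-yv[0],yv[1]))
e=P[2][:2]-P[1][:2];print('yaw edge',np.arctan2(-e[1],-e[0]))
for a in np.arange(1.6,2,.05):
    y=.130+-.130*np.cos(a)+.012*np.sin(a);p=np.r_[H[:2]+yv*y,.036+.130*np.sin(a)+.012*np.cos(a)]
    y2=.130+-.130*np.cos(a);p2=np.r_[H[:2]+yv*y2,.036+.130*np.sin(a)]
    print(a.round(2),proj(c,p2).round(),proj(t,p).round(),p.round(3))
print('jar',plane(t,172,202,.13))
```

```text
((261.0, 189.5), (73.0, 52.0), 90.0)
cas [0.53287245 0.12030652 0.0415    ] hole [0.52139471 0.05109325 0.036     ] 0.07015850391468426
top cas [0.5324662  0.11710461 0.041     ] hole [0.52075221 0.04880887 0.036     ]
[0.6006 0.162  0.036 ]
[0.5819 0.0563 0.036 ]
[0.4638 0.0747 0.036 ]
[0.4819 0.1823 0.036 ]
[0.5413 0.0321 0.036 ]
[0.4973 0.0385 0.036 ]
yaw -0.16433595013557634
yaw edge -0.15434055010943945
1.6 [149. 240.] [207. 243.] [0.545 0.195 0.166]
1.65 [139. 240.] [204. 242.] [0.546 0.201 0.165]
1.7 [130. 240.] [202. 242.] [0.547 0.208 0.163]
1.75 [120. 239.] [199. 241.] [0.548 0.214 0.162]
1.8 [111. 238.] [196. 241.] [0.549 0.22  0.16 ]
1.85 [103. 237.] [194. 241.] [0.55  0.226 0.158]
1.9 [ 95. 236.] [191. 240.] [0.551 0.232 0.155]
1.95 [ 88. 235.] [189. 240.] [0.552 0.238 0.152]
jar [0.6415004  0.28247184 0.13      ]
```

Call:
drive_tool(rows=[[[0,0,0],[0.4,1.7,-4],0],[[0,0,0],[0,0,-5],0],[[0,0,0],[0,0,-5],0],[[0,0,0],[0,0,-1],0],[[0,0,0],[0,0,-0.5],0],[[0,0,0],[0,0,-0.4],0],[[0,0,0],[0,0,-0.4],0],[[0,0,0],[0,0,-0.2],0]])

```text
clock: 3.15
position: [0.5346, 0.1194, 0.0588]
ee_rot: [-0.0, 0.997, -0.083, 0.002]
contact_force: [-0.8, -0.2, 6.5]
width: -0.0001
gripper_force: 3.6
```

Call:
drive_tool(rows=[[[0,0,0],[0,0,-0.2],0],[[0,0,0],[0,0,-0.2],0],[[0,0,0],[0,0,-0.15],0],[[0,0,0],[0,0,0],0]])

```text
clock: 3.65
position: [0.5346, 0.1194, 0.0537]
ee_rot: [-0.0, 0.997, -0.083, 0.002]
contact_force: [-1.1, -1.2, 8.5]
width: 0.0003
gripper_force: 4.0
```

Call:
drive_tool(rows=[[[0,0,0],[0,0,-0.1],0],[[0,0,0],[0,0,-0.1],0],[[0,0,0],[0,0,0],0]])

```text
clock: 4.03
position: [0.5347, 0.1194, 0.0536]
ee_rot: [-0.0, 0.997, -0.083, 0.002]
contact_force: [-4.3, -1.2, 20.7]
width: -0.0002
gripper_force: 10.5
```

Call:
drive_tool(rows=[[[0,0,0],[0,0,5],0],[[0,0,0],[0,0,6],0],[[0,0,0],[0,0,6],0],[[0,0,0],[0,0,2],0],[[0,0,0],[0.8,5,0],0],[[0,0,0],[0.8,5,0],0],[[0,0,0],[0.8,5,0],0],[[0,0,0],[0,0,0],0]])

```text
clock: 5.03
position: [0.5575, 0.2729, 0.2399]
ee_rot: [-0.001, 0.997, -0.081, 0.001]
contact_force: [-0.5, -0.1, 0.5]
width: 0.0001
gripper_force: 0.0
```

Call:
drive_tool(rows=[[[0,0,0],[0,0,-4],0],[[0,0,0],[0,0,-4],0],[[0,0,0],[0,0,0],0],[[0,0,0],[-0.3,-2,0],0],[[0,0,0],[-0.3,-2,0],0],[[0,0,0],[-0.3,-2,0],0]])

```text
clock: 5.78
position: [0.5493, 0.2084, 0.1617]
ee_rot: [-0.001, 0.996, -0.084, 0.002]
contact_force: [0.3, 2.0, 2.4]
width: -0.0002
gripper_force: 1.5
```

Call:
drive_tool(rows=[[[0,0,0],[-0.3,-2,0],0],[[0,0,0],[-0.3,-2,-0.2],0],[[0,0,0],[-0.3,-2,-0.6],0],[[0,0,0],[-0.3,-2,-0.9],0],[[0,0,0],[-0.3,-1.5,-1.2],0],[[0,0,0],[0,0,0],0]])

```text
clock: 6.52
position: [0.5312, 0.1128, 0.1285]
ee_rot: [0.001, 0.996, -0.084, -0.003]
contact_force: [-0.9, 0.9, -0.6]
width: 0.0002
gripper_force: 0.0
```

Run:
```python
from h import *
a,_=snap('scene','s2.png');b,_=snap('wrist','w2.png')
cv2.imwrite('pics/m2.png',np.hstack([cv2.resize(a[100:260,190:390],(400,320)),cv2.resize(b,(400,300))[:,:] if 0 else cv2.copyMakeBorder(cv2.resize(b,(400,300)),0,20,0,0,0)])[:,:,::-1])
```

```text
(no output)
```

View pics/m2.png

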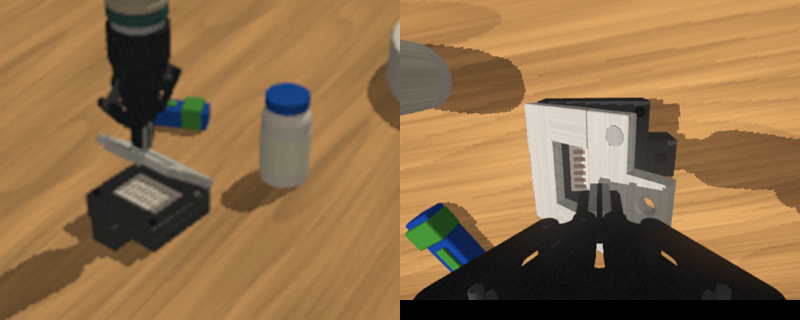

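The lid has been swung down to about 0.6 rad, with the fingers on its front bar; the jar and dispenser are untouched.

Call:
drive_tool(rows=[[[0,0,0],[-0.2,-1.3,-1],0],[[0,0,0],[-0.2,-1.1,-1.2],0],[[0,0,0],[-0.1,-0.8,-1.2],0],[[0,0,0],[0,0,-1],0],[[0,0,0],[0,0,-0.8],0],[[0,0,0],[0,0,-0.5],0],[[0,0,0],[0,0,-0.3],0],[[0,0,0],[0,0,0],0]])

```text
clock: 7.62
position: [0.5284, 0.0826, 0.0705]
ee_rot: [-0.0, 0.997, -0.083, 0.0]
contact_force: [-1.0, 0.1, 0.3]
width: 0.0
gripper_force: 0.0
```

Call:
drive_tool(rows=[[[0,0,0],[0,0,-0.2],0],[[0,0,0],[0,0,-0.15],0],[[0,0,0],[0,0,0],0]])

```text
clock: 8.0
position: [0.5286, 0.0824, 0.0679]
ee_rot: [0.0, 0.997, -0.083, 0.001]
contact_force: [-1.4, -1.7, 5.8]
width: 0.0002
gripper_force: 3.0
```

Call:
drive_tool(rows=[[[0,0,0],[0,0,4],0],[[0,0,0],[0,-2,4],0],[[0,0,0],[0.3,-5.4,4],4.5],[[0,0,0],[0.3,-5.4,0],4.5],[[0,0,0],[0.3,-5.4,0],4.5],[[0,0,0],[0.3,-5.4,0],4.5],[[0,0,0],[0.1,-5.3,0],4.5],[[0,0,0],[0,-5.3,0],4.5]])

```text
clock: 9.0
position: [0.5412, -0.2574, 0.1842]
ee_rot: [-0.0, 0.997, -0.084, 0.0]
contact_force: [1.0, -0.8, -1.3]
width: 0.0451
gripper_force: 0.0
```

Call:
drive_tool(rows=[[[0,0,0],[0,0,0],4.5],[[0,0,0],[0,0,0],4.5]])

```text
clock: 9.25
position: [0.5408, -0.2552, 0.1838]
ee_rot: [-0.001, 0.996, -0.084, -0.0]
contact_force: [-0.5, 0.1, -0.0]
width: 0.0451
gripper_force: 0.0
```

Run:
```python
from h import *
s=manip.get_state();print(s['position'],s['width'])
I,c=snap('wrist','w3.png')
h=cv2.cvtColor(I,cv2.COLOR_RGB2HSV);m=((h[...,0]<6)|(h[...,0]>174))&(h[...,1]>150)&(h[...,2]>60)
k,l,st,ce=cv2.connectedComponentsWithStats(m.astype(np.uint8))
for i in range(1,k):
    if st[i,4]>30:print(st[i],ce[i],plane(c,*ce[i],.071),plane(c,*ce[i],.08))
I,c=snap('top','t3.png')
```

```text
[ 0.54078664 -0.25522172  0.18382047] 0.045057949602226664
[274 197  22  31 555] [284.22522523 212.21981982] [ 0.54030926 -0.25872576  0.071     ] [ 0.54338061 -0.2590944   0.08      ]
```

View pics/w3.png

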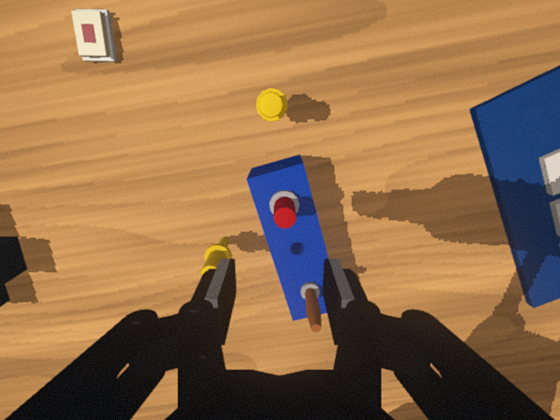

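Red knob at (285,212), probe at (313,305), yellow decoy at (217,258) clear of the fingers. The pin is at (0.542, -0.259).

Call:
drive_tool(rows=[[[0,0,0],[0.1,-0.4,-4],4.5],[[0,0,0],[0,0,-4],4.5],[[0,0,0],[0,0,-2.6],4.5],[[0,0,0],[0,0,0],4.5],[[0,0,0],[0,0,0],1],[[0,0,0],[0,0,0],1],[[0,0,0],[0,0,0],1],[[0,0,0],[0,0,0],1]], force=70)

```text
clock: 10.35
position: [0.5432, -0.2599, 0.0801]
ee_rot: [0.0, 0.996, -0.084, 0.002]
contact_force: [0.6, 0.8, 6.2]
width: 0.0157
gripper_force: 68.4
```

Call:
drive_tool(rows=[[[0,0,0],[0,0,0.5],1],[[0,0,0],[0,0,1.5],1],[[0,0,0],[0,0,3],1],[[0,0,0],[0,0,4],1],[[0,0,0],[0,0,3],1],[[0,0,0],[0,0,0],1],[[0,0,0],[0,0,0],1]])

```text
clock: 11.22
position: [0.5413, -0.2594, 0.1976]
ee_rot: [-0.0, 0.997, -0.084, -0.001]
contact_force: [0.4, 0.5, -0.8]
width: 0.0159
gripper_force: 68.3
```

Run:
```python
from h import *
s=manip.get_state();print(s['position'],s['width'],s['gripper_force'],s['contact_force'])
a,c=snap('wrist','w4.png');b,d=snap('scene','s4.png')
p=s['position'];u,v=proj(d,p).astype(int);print(u,v,proj(c,p))
cr=cv2.resize(b[v-35:v+65,u-50:u+50],(420,420),interpolation=2)
w=cv2.resize(a[130:330,180:380],(380,380));w=cv2.copyMakeBorder(w,0,40,0,0,0)
cv2.imwrite('pics/m4.png',np.hstack([cr,w])[:,:,::-1])
```

```text
[ 0.54125957 -0.25944587  0.19757767] 0.01586415609347874 68.34784269332886 [ 0.35257366  0.45950495 -0.78059804]
156 230 [280.20591762 291.64529191]
```

View pics/m4.png

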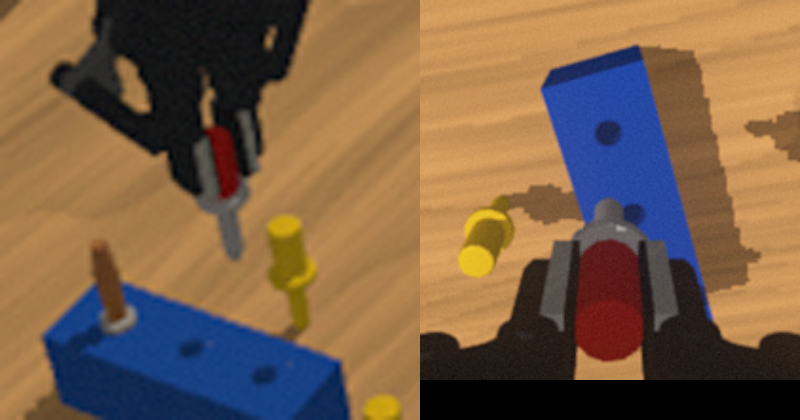

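Run:
```python
from h import *
z=np.load('pics/w4.png.npz');c={'camera_matrix':z['K'],'view':z['V']};z=np.load('pics/s4.png.npz');d={'camera_matrix':z['K'],'view':z['V']}
T=np.array([.54126,-.25945,.19758])
I=cv2.imread('pics/w4.png');h=cv2.cvtColor(I,cv2.COLOR_BGR2HSV);m=(((h[...,0]<6)|(h[...,0]>174))&(h[...,1]>150)&(h[...,2]>40)).astype(np.uint8)
print(cv2.boundingRect(m))
print('knobtop',plane(c,280,303.7,T[2]+.0069),'tip',plane(c,281,237,T[2]-.068))
for dx in(-.004,0,.004):
  for l in(-.068,-.031-.0,-.025,.007):print(dx,l,proj(c,T+[dx,0,l]).round(1),proj(d,T+[dx,0,l]).round(1))
# scene crop: tip (235,258)->
print('scene tip px',156-50+235/4.2,230-35+258/4.2)
```

```text
(261, 256, 37, 64)
knobtop [ 0.53965628 -0.25906281  0.20448   ] tip [ 0.53899008 -0.25982929  0.12958   ]
-0.004 -0.068 [280.9 239.4] [160.5 255.7]
-0.004 -0.031 [281.2 266.3] [157.6 241.8]
-0.004 -0.025 [281.3 271.8] [157.1 239.5]
-0.004 0.007 [281.7 308.2] [154.4 227. ]
0 -0.068 [279.9 234. ] [162.  256.4]
0 -0.031 [280. 260.] [159.1 242.5]
0 -0.025 [280.1 265.3] [158.6 240.2]
0 0.007 [280.3 300.7] [155.9 227.7]
0.004 -0.068 [278.9 228.6] [163.5 257.1]
0.004 -0.031 [278.8 253.7] [160.6 243.2]
0.004 -0.025 [278.8 258.7] [160.1 240.9]
0.004 0.007 [278.8 293. ] [157.5 228.3]
scene tip px 161.95238095238096 256.42857142857144
```

Call:
drive_tool(rows=[[[0,0,0],[-0.3,5.2,0],1],[[0,0,0],[-0.3,5.2,0],1],[[0,0,0],[-0.3,5.2,0],1],[[0,0,0],[-0.3,5.2,0],1],[[0,0,0],[-0.3,5.1,0],1],[[0,0,0],[-0.3,4.9,-2],1],[[0,0,0],[0,0,-2],1],[[0,0,0],[0,0,0],1]])

```text
clock: 12.32
position: [0.522, 0.0489, 0.1558]
ee_rot: [0.0, 0.997, -0.083, -0.003]
contact_force: [-0.7, 0.2, -0.5]
width: 0.0162
gripper_force: 68.7
```

Run:
```python
from h import *
s=manip.get_state();print(s['position'],s['width'],s['gripper_force'],s['contact_force'])
a,c=snap('wrist','w5.png')
p=s['position'];print(proj(c,p+[-.0015,0,-.068]))
for H in((.5214,.0511),(.5208,.0488)):print(proj(c,np.r_[H,.053]))
b,d=snap('top','t5.png');print(proj(d,np.array([.521,.05,.053])))
w=cv2.resize(a[110:320,180:380],(400,420));
cr=cv2.resize(b[220:290,210:276+4],(400,420),interpolation=2)
cv2.imwrite('pics/m5.png',np.hstack([w,cr])[:,:,::-1])
```

```text
[0.52199536 0.04888917 0.15580143] 0.01620650292395369 68.70303153991699 [-0.71744867  0.20062309 -0.48269464]
[280.07235663 235.63404549]
[276.88537091 217.05423785]
[279.92973052 217.31052162]
[271.96281065 255.11406369]
```

View pics/m5.png

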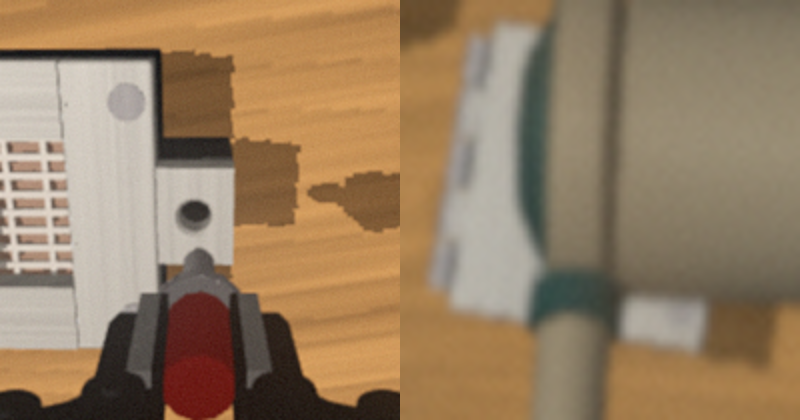

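The lid is closed on its buffers and the lug hole is at px (277,217.5), which agrees with the earlier estimate of (0.5214, 0.051). The pin needs a shift of about 1 mm in x and 2 mm in y.

Call:
drive_tool(rows=[[[0,0,0],[0.1,0.2,-1],1],[[0,0,0],[0,0,-1.5],1],[[0,0,0],[0,0,-0.8],1],[[0,0,0],[0,0,-0.6],1],[[0,0,0],[0,0,-0.6],1],[[0,0,0],[0,0,0],1]])

```text
clock: 13.18
position: [0.5244, 0.0503, 0.1126]
ee_rot: [0.0, 0.997, -0.083, -0.001]
contact_force: [-0.5, -1.2, -1.0]
width: 0.0158
gripper_force: 68.7
```

Call:
drive_tool(rows=[[[0,0,0],[-0.1,0,-0.4],1],[[0,0,0],[0,0,-0.5],1],[[0,0,0],[0,0,-0.5],1],[[0,0,0],[0,0,-0.5],1],[[0,0,0],[0,0,-0.4],1],[[0,0,0],[0,0,0],1]])

```text
clock: 13.92
position: [0.5238, 0.0502, 0.0897]
ee_rot: [0.0, 0.997, -0.084, -0.0]
contact_force: [-1.0, -0.3, -1.6]
width: 0.0157
gripper_force: 68.7
```

Tip at about z = 0.022, sliding freely. I'll press on until the collar bears on the lid.

Call:
drive_tool(rows=[[[0,0,0],[0,0,-0.4],1],[[0,0,0],[0,0,-0.3],1],[[0,0,0],[0,0,-0.3],1],[[0,0,0],[0,0,-0.2],1],[[0,0,0],[0,0,0],1],[[0,0,0],[0,0,0],1]])

```text
clock: 14.68
position: [0.5238, 0.0499, 0.0785]
ee_rot: [0.0, 0.997, -0.083, -0.0]
contact_force: [-4.4, -1.1, 5.0]
width: 0.0161
gripper_force: 69.4
```

Call:
drive_tool(rows=[[[0,0,0],[-0.1,0,-0.1],1],[[0,0,0],[0,0,-0.1],1],[[0,0,0],[0,0,-0.1],1],[[0,0,0],[0,0,0],1],[[0,0,0],[0,0,0],1]])

```text
clock: 15.3
position: [0.5238, 0.0499, 0.0778]
ee_rot: [0.0, 0.997, -0.083, 0.001]
contact_force: [-6.2, -2.7, 18.4]
width: 0.0158
gripper_force: 70.8
```

Call:
drive_tool(rows=[[[0,0,0],[-0.1,-0.1,-0.1],1],[[0,0,0],[0,0,-0.1],1],[[0,0,0],[0,0,0],1],[[0,0,0],[0,0,0],1]])

```text
clock: 15.8
position: [0.5237, 0.0497, 0.0776]
ee_rot: [-0.001, 0.996, -0.084, 0.003]
contact_force: [-9.2, 0.3, 30.2]
width: 0.0156
gripper_force: 72.1
```

Run:
```python
from h import *
s=manip.get_state();print(s['position'],s['contact_force'],s['gripper_force'])
a,c=snap('scene','s6.png');b,_=snap('wrist','w6.png')
cr=cv2.resize(a[150:235,220:320],(400,340),interpolation=2)
w=cv2.resize(b[100:340,160:400],(340,340))
cv2.imwrite('pics/m6.png',np.hstack([cr,w])[:,:,::-1])
```

```text
[0.52373268 0.04970515 0.07762078] [-9.17208961  0.34498517 30.23272946] 72.07154273986816
```

View pics/m6.png

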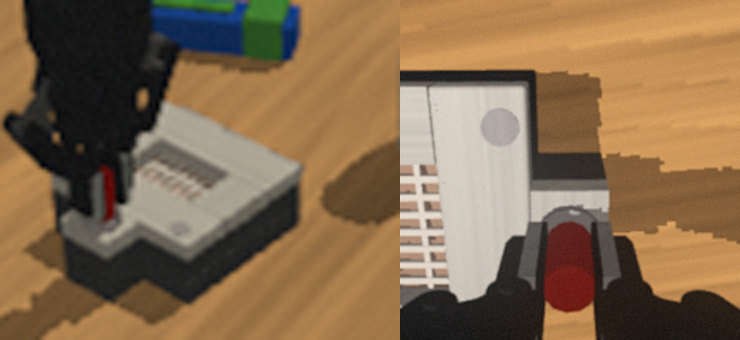

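The lid lies flat and shut, and the pin's collar sits on the lug at about 30 N.

```bash
python3 -c "
from rig import job
print(job.sign_off())"
```

```text
the job is handed in; nothing more can be done
None
```

I handed in the job at about 16 s with the cassette pressed home, the lid shut and the pin through both lugs, its knob held at about 72 N grip and pressed down with about 30 N; the sign-off gave no verdict, so the judged result is unknown.

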